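# Roll a conveyor roller onto the marking-out line

### The arm

A 6-joint arm with a two-finger parallel gripper is mounted at the origin on the work surface. World frame = base frame: x ahead of the robot, y to its left, z up, the work surface at z = 0. Lengths are in m, angles in degrees, forces in N, time in s.
With the tool pointing down it reaches from about 0.325 to 0.9 m from the base axis. Payload 3.5 kg.
Tool frame: the origin (TCP) lies at the very end of the fingers, on their centre line; the grasp point (between the pads) lies 19 mm behind it; z points along the fingers, y is the line along which they close (so a half turn about z gives the same grasp; the last joint's range is limited). The gripper opens to 85 mm and grips with 20 to 120 N. Pads are 22 mm wide; open, the fingers measure 114 mm over their backs; the gripper's body (76 mm by 85 mm) begins 54 mm behind the grasp point. The pads swing forward as they close: fully open they stand 13 mm farther back than shut.
Start: joints at [-75.94, 15.837, -1.513, 72.651, 0, 84.076], TCP at [0.214, -0.587, 0.231] pointing down, gripper open.
Joint ranges: [-178.77, 178.77], [-48.84, 107.48], [-61.69, 71.31], [-111.58, 123.2], [-90, 87.43], [-180, 180]. Speed limits (degrees/s): [147.25, 147.25, 180, 180, 180, 180].

### API

Orientations are given as a 3x3 rotation matrix whose columns are the frame's x, y, z axes.
In Python, from bench import readout, optics, workorder gives the robot as it stands. The module is installed in compiled form; this text tells all that it offers.
- The arm moves only by the tool carry_out, never from a script. Its argument "moves" is one flat list of numbers, 7 for each row, row after row: the shift along the world's x, y, z in cm, then the turn, a rotation vector about the world's x, y, z in rad, then the gripper command: -1 is shut, 1 is fully open, values between are in proportion. A call has 1 to 10 rows; each row shifts and turns the commanded pose from where the row before left it; what a row does not reach is not made up. A row lasts 1/12 s, in which the tool goes at most 41.7 mm and 7.16 degrees, less where a joint would pass 70% of its speed; a pose out of reach is approached as far as the arm can. A call with a gripper value outside its range is refused whole. The fingers move at their own pace and stop on an object; "newtons" is the grip in N (left out, the last holds). Time passes only in rows, so rows that do not move let the fingers close. It gives the time, the measured TCP pose, the force, the opening and the grip force at its end, in the units of the state.
- readout.get_obs(): the state, without advancing time (a new reading comes with each control period).
- optics.capture(name): name is "scene" or "top" or "wrist"; returns a dict with "image" (420x560x3 uint8, red, green, blue), "fx", "fy", "cx", "cy" (pixels), "T" (4x4, takes a point from camera to world coordinates); the wrist camera has in their place "hand_eye" (4x4, takes a point from camera to tool coordinates, whose origin is the TCP and whose axes are the flange's). Camera axes: x right, y up, looking along -z (the intrinsics and any distortion apply to the point x, -y, -z); pixel columns grow to the right and rows downward; lengths in m; the calibration is good to about 2 mm. A picture is of the moment at which its call begins: read the wrist's pose just before it. There is no depth.
- workorder.hand_in(): hands the job in; it is judged then, once.
The state is a dict: "clock": time; "q": joint angles; "dq": joint speeds; "tau": joint torques, N m; "eef_pos": TCP position; "orientation": TCP orientation; "ft_force": force on the tool from outside, world axes, zero at the start; "torque": the same for the moment, N m; "grip_width": finger opening in m; "finger_force": force on a finger pad.
Only numpy, scipy, OpenCV 4.12 (cv2) and the standard library are available. Lean on these libraries where they do the work, as an engineer would, in place of code of your own. Each camera call takes 0.05 s, during which the arm holds its last target. There are 200 camera calls.

### The job

Set out the conveyor roller for marking: push with the fingertips against its upper side, a little above mid-height, and gently roll it over the rubber mat until it lies at rest along the white line, with the line running under the middle of its whole length. Roll it only: do not grip, drag, lift or shove it away, and leave the bearing, tin and tape where they are.

Things in the scene. Friction and masses are not known exactly. Their poses are not given: they have to be found in the camera images.
- mat: black rubber mat fixed to the bench, 260 mm (its x) by 460 mm (its y), 4 mm thick; origin at the centre of its underside, on the bench top. Its place and yaw vary. A straight white line, 6 mm wide and 240 mm long, is painted across its middle, along its x axis.
- line (a point): the middle of the white line, on the mat's upper face (4 mm above the bench); x runs along the line, y across it, z up. The roller must roll along y. The roller's plated steel is slippery (friction about 0.3 on fingers and mat): a level push anywhere from mid-height to 10 mm above it rolls it with under 2 N; pressed near its very top it can wedge.
- roller: smooth steel conveyor roller lying loose on the mat, 90 to 150 mm to either side of the line, within 3 degrees of parallel: 45 mm diameter, 140 mm long, a 12 mm shaft stub 12 mm long at each end, 0.3 to 0.54 kg. Origin at its centre, 26.5 mm above the bench (top at 49 mm). x is its axis; y and z turn as it rolls. It rolls square to its axis, keeping its direction, and stops within a few mm once slow pushing ends.
- roller_end_a (a point): centre of the roller's one end face, on its axis, 70 mm from its centre along its +x
- roller_end_b (a point): centre of the roller's other end face, on its axis, 70 mm from its centre along its -x
- bearing: steel ball-bearing ring lying flat on the mat, on the other side of the line from the roller: 62 mm outside, 30 mm bore, 16 mm high; origin at the centre of its underside. A bystander.
- tin: round grey tin standing on the bench just beyond the mat's far edge: 66 mm across, 100 mm high; origin at the centre of its underside. A bystander.
- tape: roll of grey tape lying flat on the bench just beyond the mat's far edge: 80 mm across, 40 mm high; origin at the centre of its underside. A bystander.
Things that resemble listed ones, but are neither listed nor needed, are in the scene too. What is meant by the roller is not brown or red, and is the smaller of those in its own colour.

How it is judged (in metres and radians):
On the way, in this order (a step that is already met when the one before it is completed fails the run):
1. the roller turns about its axis by half a turn as it is pushed: it is rolled, not dragged (angle between roller's own z axis and vertical above 2.5 rad).
2. the roller lies at rest along the line (y of roller_end_a in the frame of line between -0.009 and 0.009 m and x of roller_end_a in the frame of line between -0.12 and 0.12 m and y of roller_end_b in the frame of line between -0.009 and 0.009 m and x of roller_end_b in the frame of line between -0.12 and 0.12 m and height (world z) of roller between 0.0235 and 0.0295 m and linear speed of roller below 0.01 m/s and angular speed of roller below 0.4 rad/s), for 0.2 s.
At the end, for the whole second after the job is handed in: The roller rests on the mat (not raised by more than 3 mm) with the centres of both its end faces within 9 mm of the line's middle, measured across the line, neither end face past the end of the line, and is still (all of step 2); the robot touches nothing.
It fails at once if the roller is lifted 10 mm or tipped (height (world z) of roller above 0.0365 m or angle between roller's own x axis and vertical below 1.3 rad).
It fails at once if the roller is shoved faster than 0.4 m/s (linear speed of roller above 0.4 m/s).
It fails at once if the roller is gripped or pressed by the fingers with over 25 N (contact force between the fingers and roller above 25 N).
It fails at once if a bystander is moved more than 15 mm (distance of any of bearing, tin, tape from where it was at the start of the episode above 0.015 m).
It also fails if it takes over 58 s, if anything falls off the work surface, if the arm or the gripper's body presses on something with over 40 N, if the wrist force passes 120 N, or if a joint passes its speed limit or range.

## Working session

There is one attempt and no reset: what is moved stays moved. The work goes in short steps, Python scripts to look and compute and a tool call to move; the robot and the scene stay as the last step left them, time stands still between calls to the robot, and variables do not carry over. Pictures are saved under pics/ and viewed, at most 10 in all, crops included, and the job is handed in when it is done.

Besides the shell and the picture viewer there is one more tool, called after "Call:" as a command line: name --argument value ..., lists and objects as JSON in quotes. carry_out: Moves the arm, as the interface text tells. Its arguments: {"type":"object","properties":{"moves":{"type":"array"},"newtons":{"type":"number"}},"required":["moves"]}

```bash
mkdir -p pics; cat > h.py <<'E'
import numpy as np,cv2
from bench import readout,optics,workorder
def cap(n,f):
    c=optics.capture(n); cv2.imwrite('pics/'+f,c['image'][:,:,::-1]); return c
def ray(c,u,v,z):
    T=c['T']; d=T[:3,:3]@np.array([(u-c['cx'])/c['fx'],-(v-c['cy'])/c['fy'],-1]); o=T[:3,3]
    return o+d*(z-o[2])/d[2]
E
python3 - <<'E'
from h import *
import pickle
for n in ('top','scene'):
    c=cap(n,n+'1.png'); pickle.dump(c,open(n+'.pkl','wb')); print({k:v for k,v in c.items() if k!='image'})
print(readout.get_obs())
E
```

```text
{'fx': 531.6331726162175, 'fy': 531.6331726162175, 'cx': 292.8277193014122, 'cy': 219.60404251193674, 'T': array([[-0.02447317,  0.99511041, -0.09568875,  0.37596038],
       [-0.99969886, -0.02418822,  0.00413686,  0.03904673],
       [ 0.00180209,  0.09576117,  0.99540271,  1.41518416],
       [ 0.        ,  0.        ,  0.        ,  1.        ]])}
{'fx': 448.53463479329514, 'fy': 448.53463479329514, 'cx': 278.1871479481434, 'cy': 211.52318086210906, 'T': array([[-0.88400192, -0.28908229,  0.3673854 ,  0.95900129],
       [ 0.4672153 , -0.57294069,  0.67338609,  0.85986976],
       [ 0.01582605,  0.76692268,  0.64154434,  0.86914582],
       [ 0.        ,  0.        ,  0.        ,  1.        ]])}
{'clock': 0.1, 'q': array([-7.59385059e+01,  1.58765495e+01, -1.59013167e+00,  7.26522493e+01,
        3.24526749e-04,  8.40754026e+01]), 'dq': array([-0.0300825 , -0.1210625 ,  0.1904525 , -0.03043933, -0.01247743,
       -0.04967387]), 'tau': array([ 1.00989519e-04, -4.46708286e+01,  2.96128517e+01,  8.48386728e-03,
       -8.54933319e-05, -6.33468872e-06]), 'eef_pos': array([ 0.21343471, -0.58666347,  0.23024162]), 'orientation': array([[ 9.39775675e-01,  3.41791505e-01, -4.98830432e-04],
       [ 3.41791798e-01, -9.39773540e-01,  2.01490348e-03],
       [ 2.19889251e-04, -2.06405343e-03, -9.99997846e-01]]), 'ft_force': array([0.60006226, 0.42634202, 0.28815994]), 'torque': array([0.01318752, 0.03385356, 0.04442091]), 'finger_force': 0.0, 'grip_width': 0.08546363845253376}
```

View pics/top1.png

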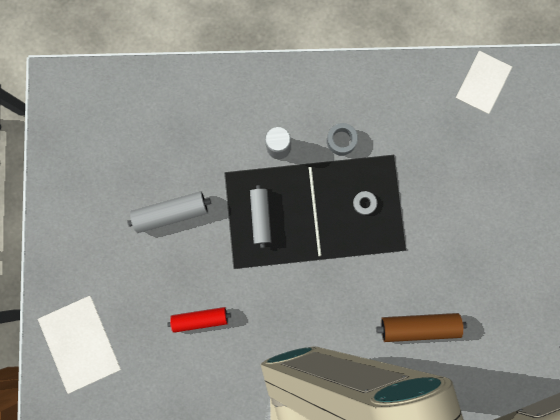

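View pics/scene1.png

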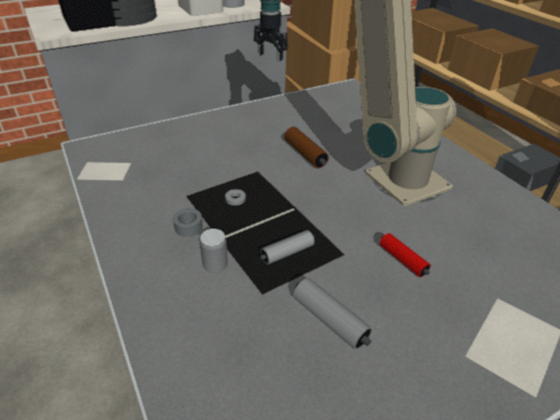

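The roller could be any of four things in the top view: the large grey one at (170,212), the red at (200,320), the brown at (423,327), or the small grey one on the mat at (261,216). I choose the small grey one. The line runs from (311,168) to (320,255), and the bearing is at (365,203). I'll check the choice in a close crop.

```bash
python3 - <<'E'
import cv2
im=cv2.imread('pics/top1.png')[150:275,220:415]
cv2.imwrite('pics/crop1.png',cv2.resize(im,None,fx=4,fy=4,interpolation=cv2.INTER_CUBIC))
E
```

```text
(no output)
```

View pics/crop1.png

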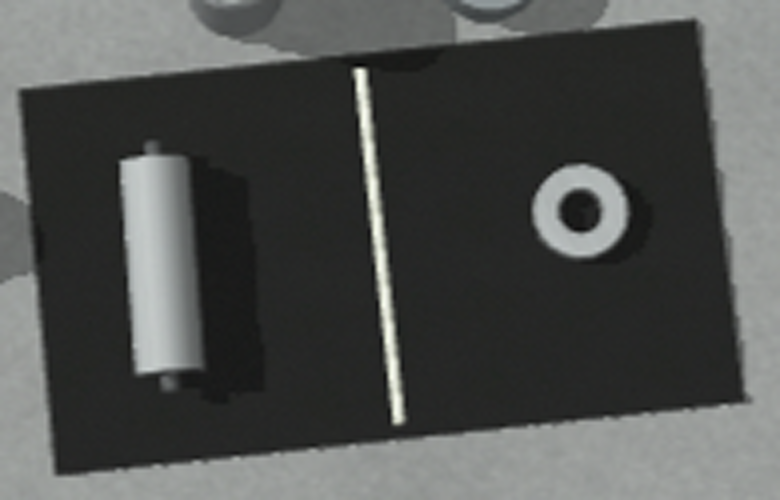

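The crop shows a short grey roller with a stub at each end, (152,148) and (170,382), lying left of the line. The line runs (359,68) to (399,424), and the bearing is at (580,211).

```bash
cat >> h.py <<'E'
def rel(a,b,l0,l1):
    m=(l0+l1)/2; x=(l1-l0)[:2]; L=np.linalg.norm(x); x/=L; y=np.array([-x[1],x[0]])
    print('line',m,'len',L,'x',x,'y',y)
    for n,p in (('a',a),('b',b),('c',(a+b)/2)): d=(p-m)[:2]; print(n,p.round(4),'along/across mm',d@x*1e3,d@y*1e3)
    r=(b-a)[:2]; print('len',np.linalg.norm(r),'ang',np.degrees(np.arctan2(r[1],r[0])),'line ang',np.degrees(np.arctan2(x[1],x[0])))
E
python3 - <<'E'
from h import *; import pickle
c=pickle.load(open('top.pkl','rb'))
P=lambda u,v,z:ray(c,220+u/4-.4,150+v/4-.4,z)
l0,l1=P(359,68,.004),P(399,424,.004)
a=(P(121,160,.0265)+P(189,157,.0265))/2; b=(P(135,376,.0265)+P(204,371,.0265))/2
rel(a,b,l0,l1); print('stubs');rel(P(152,142,.0265),P(171,392,.0265),l0,l1)
print('width',np.linalg.norm(P(121,160,.0265)-P(189,157,.0265)))
print('bearing',P(580,211,.016))
print('tin', ray(c,278,135,.1),'tape',ray(c,342,138,.04))
E
```

```text
line [ 0.53399873 -0.02476546  0.004     ] len 0.24058060231799233 x [-0.99656457 -0.0828194 ] y [ 0.0828194  -0.99656457]
a [0.5922 0.1222 0.0265] along/across mm -70.13947459550685 -141.6841090326167
b [0.4501 0.1154 0.0265] along/across mm 72.01881119734773 -146.59702436138087
c [0.5211 0.1188 0.0265] along/across mm 0.9396683009204874 -144.1405666969988
len 0.14224315433999107 ang -177.22868045992027 line ang -175.24935631529817
stubs
line [ 0.53399873 -0.02476546  0.004     ] len 0.24058060231799233 x [-0.99656457 -0.0828194 ] y [ 0.0828194  -0.99656457]
a [0.6032 0.124  0.0265] along/across mm -81.29739486893894 -142.54364095598598
b [0.438  0.1146 0.0265] along/across mm 84.14017648542715 -146.85489417181307
c [0.5206 0.1193 0.0265] along/across mm 1.421390808244158 -144.69926756389953
len 0.16549373679968057 ang -176.74212919303136 line ang -175.24935631529817
width 0.04487971647288446
bearing [ 0.55180963 -0.15824579  0.016     ]
tin [0.71774398 0.06574226 0.1       ] tape [ 0.72121117 -0.1016427   0.04      ]
```

The roller lies 144 mm from the line and is yawed about 2° to it; its size and length agree with the description. I'll carry the open hand to behind it (+y side), with both fingers along its axis, and probe the mat there.

Call:
carry_out --moves '[1.22, 3.02, 0, 0, 0, 0.051, 1, 1.22, 3.02, 0, 0, 0, 0.051, 1, 1.22, 3.02, 0, 0, 0, 0.051, 1, 1.22, 3.02, 0, 0, 0, 0.051, 1, 1.22, 3.02, 0, 0, 0, 0.051, 1, 1.22, 3.02, 0, 0, 0, 0.051, 1, 1.22, 3.02, 0, 0, 0, 0.051, 1, 1.22, 3.02, 0, 0, 0, 0.051, 1, 1.22, 3.02, 0, 0, 0, 0.051, 1, 1.22, 3.02, 0, 0, 0, 0.051, 1]'

```text
clock: 0.93
eef_pos: [0.3356, -0.2836, 0.2309]
orientation: [[0.652, 0.758, -0.0], [0.758, -0.652, 0.001], [0.0, -0.001, -1.0]]
ft_force: [0.8, 0.1, -0.2]
grip_width: 0.0853
finger_force: 0.0
```

Call:
carry_out --moves '[1.22, 3.02, 0, 0, 0, 0.051, 1, 1.22, 3.02, 0, 0, 0, 0.051, 1, 1.22, 3.02, 0, 0, 0, 0.051, 1, 1.22, 3.02, 0, 0, 0, 0.051, 1, 1.22, 3.02, 0, 0, 0, 0.051, 1, 1.22, 3.02, 0, 0, 0, 0.051, 1, 1.22, 3.02, 0, 0, 0, 0.051, 1, 1.22, 3.02, 0, 0, 0, 0.051, 1, 1.22, 3.02, 0, 0, 0, 0.051, 1, 1.22, 3.02, 0, 0, 0, 0.051, 1]'

```text
clock: 1.77
eef_pos: [0.4575, 0.0184, 0.231]
orientation: [[0.198, 0.98, -0.001], [0.98, -0.198, -0.0], [-0.0, -0.001, -1.0]]
ft_force: [-0.0, -1.0, -0.8]
grip_width: 0.085
finger_force: 0.0
```

Call:
carry_out --moves '[1.22, 3.02, 0, 0, 0, 0.051, 1, 1.22, 3.02, 0, 0, 0, 0.051, 1, 1.22, 3.02, 0, 0, 0, 0.051, 1, 1.22, 3.02, 0, 0, 0, 0.051, 1, 1.22, 3.02, 0, 0, 0, 0.051, 1, 0, 0, 0, 0, 0, 0, 1, 0, 0, 0, 0, 0, 0, 1, 0, 0, 0, 0, 0, 0, 1]'

```text
clock: 2.43
eef_pos: [0.5179, 0.1673, 0.2307]
orientation: [[-0.053, 0.999, -0.002], [0.999, 0.053, -0.001], [-0.001, -0.002, -1.0]]
ft_force: [-0.4, 0.3, -0.7]
grip_width: 0.085
finger_force: 0.0
```

Call:
carry_out --moves '[0, 0, -2.5, 0, 0, 0, 1, 0, 0, -2.5, 0, 0, 0, 1, 0, 0, -2.5, 0, 0, 0, 1, 0, 0, -2.5, 0, 0, 0, 1, 0, 0, -2.5, 0, 0, 0, 1, 0, 0, -2.5, 0, 0, 0, 1, 0, 0, -2.5, 0, 0, 0, 1, 0, 0, -2.0, 0, 0, 0, 1, 0, 0, -0.5, 0, 0, 0, 1, 0, 0, 0, 0, 0, 0, 1]'

```text
clock: 3.27
eef_pos: [0.5163, 0.166, 0.0298]
orientation: [[-0.051, 0.999, -0.005], [0.999, 0.051, -0.001], [-0.001, -0.005, -1.0]]
ft_force: [0.4, 0.8, -0.7]
grip_width: 0.0856
finger_force: 0.0
```

Call:
carry_out --moves '[0, 0, -0.4, 0, 0, 0, 1, 0, 0, -0.4, 0, 0, 0, 1, 0, 0, -0.4, 0, 0, 0, 1, 0, 0, -0.4, 0, 0, 0, 1, 0, 0, 0, 0, 0, 0, 1]'

```text
clock: 3.68
eef_pos: [0.5184, 0.1676, 0.0151]
orientation: [[-0.053, 0.999, -0.0], [0.999, 0.053, -0.0], [-0.0, -0.0, -1.0]]
ft_force: [0.7, -0.4, -0.7]
grip_width: 0.085
finger_force: 0.0
```

```bash
python3 - <<'E'
from h import *
c=cap('scene','scene2.png'); im=cv2.imread('pics/scene2.png')[180:330,180:380]
cv2.imwrite('pics/crop2.png',cv2.resize(im,None,fx=4,fy=4,interpolation=cv2.INTER_CUBIC))
E
```

```text
(no output)
```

View pics/crop2.png

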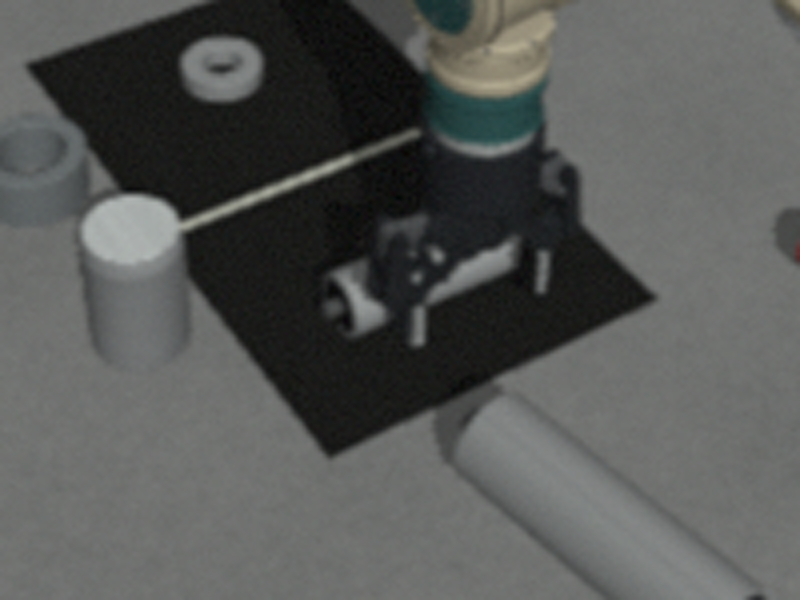

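The fingers stand behind the roller, with tips at crop (417,343) and (541,290), and touch nothing. I'll probe further down.

Call:
carry_out --moves '[0, 0, -0.3, 0, 0, 0, 1, 0, 0, -0.3, 0, 0, 0, 1, 0, 0, -0.3, 0, 0, 0, 1, 0, 0, 0, 0, 0, 0, 1, 0, 0, 0, 0, 0, 0, 1]'

```text
clock: 4.15
eef_pos: [0.5182, 0.1676, 0.006]
orientation: [[-0.053, 0.999, -0.001], [0.999, 0.053, -0.0], [-0.0, -0.001, -1.0]]
ft_force: [1.2, 0.7, 0.2]
grip_width: 0.0851
finger_force: 0.0
```

Call:
carry_out --moves '[0, 0, -0.1, 0, 0, 0, 1, 0, 0, -0.1, 0, 0, 0, 1, 0, 0, 0, 0, 0, 0, 1]'

```text
clock: 4.4
eef_pos: [0.5185, 0.1676, 0.0042]
orientation: [[-0.053, 0.999, -0.0], [0.999, 0.053, -0.0], [-0.0, -0.0, -1.0]]
ft_force: [-0.2, -0.5, 0.7]
grip_width: 0.0854
finger_force: 0.0
```

Call:
carry_out --moves '[0, 0, -0.1, 0, 0, 0, 1, 0, 0, -0.1, 0, 0, 0, 1, 0, 0, 0, 0, 0, 0, 1]'

```text
clock: 4.65
eef_pos: [0.5184, 0.1676, 0.0021]
orientation: [[-0.053, 0.999, -0.0], [0.999, 0.053, -0.0], [-0.0, -0.0, -1.0]]
ft_force: [-0.4, 0.3, 0.1]
grip_width: 0.0849
finger_force: 0.0
```

Call:
carry_out --moves '[0, 0, -0.1, 0, 0, 0, 1, 0, 0, -0.1, 0, 0, 0, 1, 0, 0, 0, 0, 0, 0, 1]'

```text
clock: 4.9
eef_pos: [0.5184, 0.1676, 0.0001]
orientation: [[-0.053, 0.999, -0.0], [0.999, 0.053, -0.0], [-0.0, -0.0, -1.0]]
ft_force: [-0.5, -0.6, -0.4]
grip_width: 0.0853
finger_force: 0.0
```

At TCP z=0 there is no contact, so the open tips stand about 13 mm above the TCP, as the text says. I'll raise to TCP z=18 mm, putting the tips at about 31 mm, and push slowly square to the roller.

Call:
carry_out --moves '[0, 0, 0.6, 0, 0, 0, 1, 0, 0, 0.6, 0, 0, 0, 1, 0, 0, 0.6, 0, 0, 0, 1, 0, 0, 0, 0, 0, 0, 1, 0.02, -0.4, 0, 0, 0, 0, 1, 0.02, -0.4, 0, 0, 0, 0, 1, 0.01, -0.2, 0, 0, 0, 0, 1, 0.01, -0.2, 0, 0, 0, 0, 1, 0.01, -0.2, 0, 0, 0, 0, 1, 0.01, -0.2, 0, 0, 0, 0, 1]'

```text
clock: 5.73
eef_pos: [0.5192, 0.1513, 0.0181]
orientation: [[-0.053, 0.999, -0.0], [0.999, 0.053, -0.0], [-0.0, -0.0, -1.0]]
ft_force: [0.8, -0.0, -0.2]
grip_width: 0.0855
finger_force: 0.0
```

Call:
carry_out --moves '[0.01, -0.2, 0, 0, 0, 0, 1, 0.01, -0.2, 0, 0, 0, 0, 1, 0.01, -0.3, 0, 0, 0, 0, 1, 0.02, -0.3, 0, 0, 0, 0, 1, 0.02, -0.4, 0, 0, 0, 0, 1, 0.02, -0.4, 0, 0, 0, 0, 1, 0.02, -0.4, 0, 0, 0, 0, 1, 0.02, -0.4, 0, 0, 0, 0, 1, 0.02, -0.4, 0, 0, 0, 0, 1, 0, 0, 0, 0, 0, 0, 1]'

```text
clock: 6.57
eef_pos: [0.5208, 0.1207, 0.0182]
orientation: [[-0.052, 0.999, -0.0], [0.999, 0.052, -0.001], [-0.001, -0.0, -1.0]]
ft_force: [-1.0, 0.1, 0.4]
grip_width: 0.0856
finger_force: 0.0
```

```bash
python3 - <<'E'
from h import *
c=cap('top','top3.png'); im=cv2.imread('pics/top3.png')[150:275,220:415]
cv2.imwrite('pics/crop3.png',cv2.resize(im,None,fx=4,fy=4,interpolation=cv2.INTER_CUBIC))
E
```

```text
(no output)
```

View pics/crop3.png

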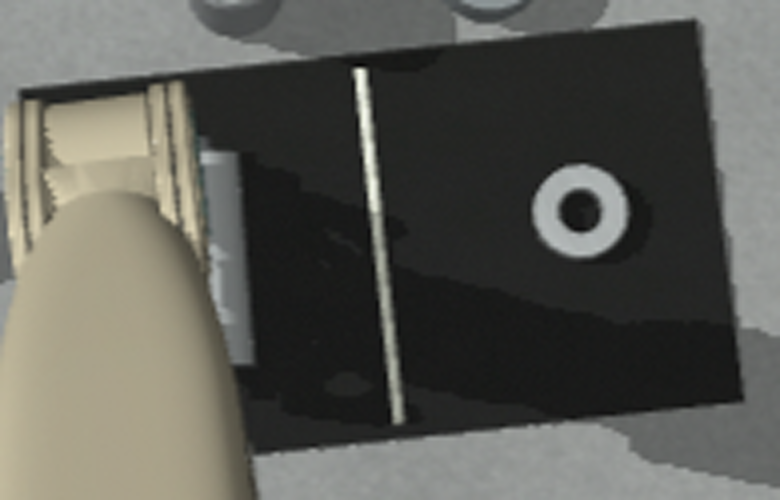

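The roller rolls evenly: its right edge moved from (189,157)-(204,371) to (241,152)-(254,365), about 34 mm, with its yaw kept. I'll continue to about 15 mm short.

Call:
carry_out --moves '[0.01, -0.2, 0, 0, 0, 0, 1, 0.02, -0.3, 0, 0, 0, 0, 1, 0.02, -0.4, 0, 0, 0, 0, 1, 0.02, -0.4, 0, 0, 0, 0, 1, 0.02, -0.4, 0, 0, 0, 0, 1, 0.02, -0.4, 0, 0, 0, 0, 1, 0.02, -0.4, 0, 0, 0, 0, 1, 0.02, -0.4, 0, 0, 0, 0, 1, 0.02, -0.4, 0, 0, 0, 0, 1, 0.02, -0.4, 0, 0, 0, 0, 1]'

```text
clock: 7.45
eef_pos: [0.5228, 0.0842, 0.0183]
orientation: [[-0.053, 0.999, -0.0], [0.999, 0.053, 0.0], [0.0, -0.0, -1.0]]
ft_force: [-0.9, -0.5, 0.3]
grip_width: 0.0852
finger_force: 0.2
```

Call:
carry_out --moves '[0.02, -0.4, 0, 0, 0, 0, 1, 0.02, -0.4, 0, 0, 0, 0, 1, 0.02, -0.4, 0, 0, 0, 0, 1, 0.02, -0.4, 0, 0, 0, 0, 1, 0.02, -0.4, 0, 0, 0, 0, 1, 0.02, -0.4, 0, 0, 0, 0, 1, 0.02, -0.4, 0, 0, 0, 0, 1, 0.02, -0.4, 0, 0, 0, 0, 1, 0.02, -0.4, 0, 0, 0, 0, 1, 0.02, -0.4, 0, 0, 0, 0, 1]'

```text
clock: 8.28
eef_pos: [0.5248, 0.0443, 0.0183]
orientation: [[-0.053, 0.999, -0.0], [0.999, 0.053, 0.0], [0.0, -0.0, -1.0]]
ft_force: [-0.1, 0.7, 0.6]
grip_width: 0.0856
finger_force: 0.2
```

Call:
carry_out --moves '[0.02, -0.4, 0, 0, 0, 0, 1, 0.02, -0.4, 0, 0, 0, 0, 1, 0.02, -0.4, 0, 0, 0, 0, 1, 0.02, -0.3, 0, 0, 0, 0, 1, 0.01, -0.2, 0, 0, 0, 0, 1, 0, 0, 0, 0, 0, 0, 1, 0, 0, 0, 0, 0, 0, 1]'

```text
clock: 8.87
eef_pos: [0.5256, 0.0275, 0.0183]
orientation: [[-0.053, 0.999, -0.0], [0.999, 0.053, 0.0], [0.0, -0.0, -1.0]]
ft_force: [1.0, -0.2, -0.7]
grip_width: 0.0856
finger_force: 0.0
```

```bash
python3 - <<'E'
from h import *; import pickle
c=cap('top','top4.png');pickle.dump(c,open('top4.pkl','wb')); im=cv2.imread('pics/top4.png')[155:265,270:350]
cv2.imwrite('pics/crop4.png',cv2.resize(im,None,fx=5,fy=5,interpolation=cv2.INTER_CUBIC))
E
```

```text
(no output)
```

View pics/crop4.png

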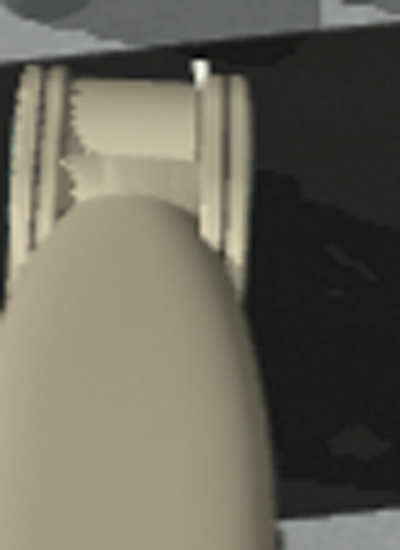

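The arm hides the roller, so I'll back off straight and look.

Call:
carry_out --moves '[0, 0.5, 0, 0, 0, 0, 1, 0, 1.5, 0, 0, 0, 0, 1, 0, 2, 0, 0, 0, 0, 1, 0, 2, 0, 0, 0, 0, 1, 0, 2, 0, 0, 0, 0, 1, 0, 2, 0, 0, 0, 0, 1, 0, 0, 0, 0, 0, 0, 1]'

```text
clock: 9.5
eef_pos: [0.5257, 0.1309, 0.0185]
orientation: [[-0.057, 0.998, 0.001], [0.998, 0.057, 0.002], [0.002, 0.001, -1.0]]
ft_force: [-0.2, -0.5, 0.5]
grip_width: 0.0856
finger_force: 0.0
```

```bash
python3 - <<'E'
from h import *; import pickle
c=cap('top','top5.png');pickle.dump(c,open('top5.pkl','wb')); im=cv2.imread('pics/top5.png')[160:260,270:350]
cv2.imwrite('pics/crop5.png',cv2.resize(im,None,fx=6,fy=6,interpolation=cv2.INTER_CUBIC))
E
```

```text
(no output)
```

View pics/crop5.png

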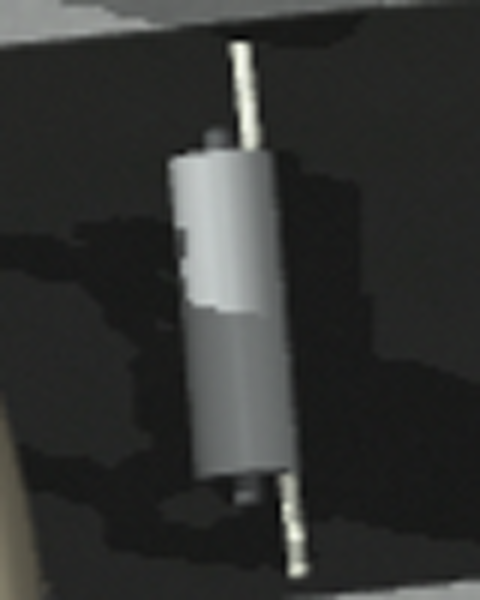

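The roller is clear and still. Its ends are at crop (171,158)-(272,152) and (195,475)-(294,472), and the line runs (240,42) to (298,577).

```bash
python3 - <<'E'
from h import *; import pickle
c=pickle.load(open('top5.pkl','rb'))
P=lambda u,v,z:ray(c,270+u/6-.4,160+v/6-.4,z)
rel((P(171,158,.0265)+P(272,152,.0265))/2,(P(195,475,.0265)+P(294,472,.0265))/2,P(240,42,.004),P(298,577,.004))
E
```

```text
line [ 0.53377302 -0.02498515  0.004     ] len 0.24092485546069792 x [-0.99687954 -0.07893783] y [ 0.07893783 -0.99687954]
a [ 0.5992 -0.0051  0.0265] along/across mm -66.79262735472336 -14.67598600054766
b [ 0.4587 -0.0113  0.0265] along/across mm 73.79548237920405 -19.547400501568443
c [ 0.5289 -0.0082  0.0265] along/across mm 3.5014275122403338 -17.111693251058053
len 0.14067248230481882 ang -177.4570050642641 line ang -175.4724854067314
```

17 mm remain. The roller stopped with its axis 35.7 mm from the TCP, so the last stop should be at TCP y≈0.0105.

Call:
carry_out --moves '[0, -1.0, 0, 0, 0, 0, 1, 0, -2, 0, 0, 0, 0, 1, 0, -2, 0, 0, 0, 0, 1, 0, -2, 0, 0, 0, 0, 1, 0, -1.5, 0, 0, 0, 0, 1, 0, -0.5, 0, 0, 0, 0, 1, 0, 0, 0, 0, 0, 0, 1, 0, 0, 0, 0, 0, 0, 1]'

```text
clock: 10.22
eef_pos: [0.5255, 0.037, 0.0183]
orientation: [[-0.051, 0.999, -0.0], [0.999, 0.051, 0.0], [0.0, -0.0, -1.0]]
ft_force: [1.1, 0.0, -0.2]
grip_width: 0.0854
finger_force: 0.0
```

Call:
carry_out --moves '[0.01, -0.3, 0, 0, 0, 0, 1, 0.01, -0.3, 0, 0, 0, 0, 1, 0.01, -0.3, 0, 0, 0, 0, 1, 0.01, -0.3, 0, 0, 0, 0, 1, 0.01, -0.3, 0, 0, 0, 0, 1, 0.02, -0.3, 0, 0, 0, 0, 1, 0.02, -0.3, 0, 0, 0, 0, 1, 0.01, -0.3, 0, 0, 0, 0, 1, 0.01, -0.3, 0, 0, 0, 0, 1, 0, 0, 0, 0, 0, 0, 1]'

```text
clock: 11.05
eef_pos: [0.5269, 0.01, 0.0183]
orientation: [[-0.052, 0.999, 0.0], [0.999, 0.052, -0.0], [-0.0, 0.0, -1.0]]
ft_force: [-0.4, 0.8, 0.1]
grip_width: 0.0852
finger_force: 0.0
```

Call:
carry_out --moves '[0, 0, 0, 0, 0, 0, 1, 0, 0, 0, 0, 0, 0, 1, 0, 0, 0, 0, 0, 0, 1, 0, 0.5, 0, 0, 0, 0, 1, 0, 1.5, 0, 0, 0, 0, 1, 0, 2, 0, 0, 0, 0, 1, 0, 2, 0, 0, 0, 0, 1, 0, 2, 0, 0, 0, 0, 1, 0, 2, 0, 0, 0, 0, 1, 0, 0, 0, 0, 0, 0, 1]'

```text
clock: 11.88
eef_pos: [0.5267, 0.1138, 0.0184]
orientation: [[-0.057, 0.998, 0.0], [0.998, 0.057, 0.002], [0.002, 0.0, -1.0]]
ft_force: [-0.2, -0.1, 0.9]
grip_width: 0.0851
finger_force: 0.0
```

```bash
python3 - <<'E'
from h import *; import pickle
c=cap('top','top6.png');pickle.dump(c,open('top6.pkl','wb')); im=cv2.imread('pics/top6.png')[160:260,270:350]
cv2.imwrite('pics/crop6.png',cv2.resize(im,None,fx=6,fy=6,interpolation=cv2.INTER_CUBIC))
E
```

```text
(no output)
```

View pics/crop6.png

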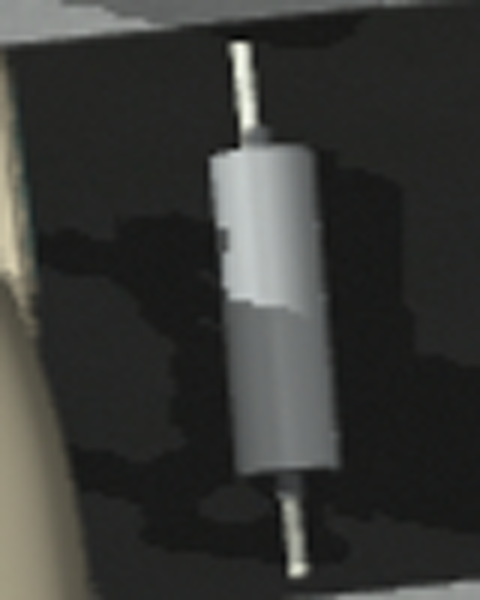

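The roller now lies over the line, with ends at (212,155)-(316,149) and (236,473)-(339,468).

```bash
python3 - <<'E'
from h import *; import pickle
c=pickle.load(open('top6.pkl','rb'))
P=lambda u,v,z:ray(c,270+u/6-.4,160+v/6-.4,z)
rel((P(212,155,.0265)+P(316,149,.0265))/2,(P(236,473,.0265)+P(339,468,.0265))/2,P(240,42,.004),P(298,577,.004))
E
```

```text
line [ 0.53377302 -0.02498515  0.004     ] len 0.24092485546069792 x [-0.99687954 -0.07893783] y [ 0.07893783 -0.99687954]
a [ 0.6001 -0.0238  0.0265] along/across mm -66.19267612007557 4.0732418461346
b [ 0.4595 -0.0301  0.0265] along/across mm 74.42825766132528 -0.7605074882035823
c [ 0.5298 -0.027   0.0265] along/across mm 4.1177907706248735 1.6563671789655068
len 0.14070398768400394 ang -177.4412138437362 line ang -175.4724854067314
```

Call:
carry_out --moves '[0, 0, 2, 0, 0, 0, 1, 0, 0, 3, 0, 0, 0, 1, 0, 0, 3, 0, 0, 0, 1, 0, 0, 2, 0, 0, 0, 1, 0, 0, 0, 0, 0, 0, 1, 0, 0, 0, 0, 0, 0, 1]'

```text
clock: 12.43
eef_pos: [0.5281, 0.1101, 0.1198]
orientation: [[-0.052, 0.999, 0.004], [0.999, 0.052, -0.0], [-0.0, 0.004, -1.0]]
ft_force: [-0.7, -0.3, -0.2]
grip_width: 0.0851
finger_force: 0.0
```

Measured across the line, the ends are at +4.1 and −0.8 mm, well inside the 9 mm limit. The arm is clear, so I'll hand in.

```bash
python3 -c "
from h import *
print(workorder.hand_in())"
```

```text
the job is handed in; nothing more can be done
None
```

The roller was rolled onto the white line and the job handed in at about 12.4 s: its ends measured +4 mm and −1 mm across the line (limit 9 mm), the bystanders were never approached and the arm was clear; no verdict came back.

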